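# Take the blade guard off the wide squeegee

## Robot

A 6-joint arm with a two-finger parallel gripper is mounted at the origin on the work surface. World frame = base frame: x ahead of the robot, y to its left, z up, the work surface at z = 0. Lengths are in m, angles in rad, forces in N, time in s.
With the tool pointing down it reaches from about 0.25 to 0.725 m from the base axis. Payload 4 kg.
Tool frame: the origin (TCP) lies midway between the tips of the shut fingers; the grasp point (between the pads) lies 19 mm behind it; z points along the fingers, y is the line along which they close (so a half turn about z gives the same grasp; the last joint's range is limited). The gripper opens to 85 mm and grips with 20 to 120 N. Pads are 22 mm wide; open, the fingers measure 114 mm over their backs; the gripper's body (76 mm by 85 mm) begins 54 mm behind the grasp point. The pads swing forward as they close: fully open they stand 13 mm farther back than shut.
Start: joints at [0, 0.241, 0.005, 1.335, 0, 1.571], TCP at [0.5, -0, 0.231] pointing down, gripper open.
Joint ranges: [-2.72, 2.72], [-1.05, 1.87], [-1.09, 1.28], [-1.99, 2.15], [-1.42, 1.44], [-3.14, 3.14]. Speed limits (rad/s): [2.79, 2.79, 3.14, 3.14, 3.14, 3.14].

## Interface

Orientations are given as a 3x3 rotation matrix whose columns are the frame's x, y, z axes.
In Python, from workcell import status, vision, manip gives the robot as it stands. The module is installed in compiled form; this text tells all that it offers.
- The arm moves only by the tool apply_moves, never from a script. Its argument "motion" is a list of rows, each a list of 4 numbers: the shift along the world's x, y, z normalised to -1 to 1, where 1 is 100 cm, then the turn about the world's z normalised to -1 to 1, where 1 is 360 degrees. In form: [[dx, dy, dz, turn], ...]. A call has 1 to 20 rows; each row is the pose to reach, as a shift and turn from the pose commanded when the call began, turning the shorter way round; what a row does not reach only later rows make up. A row lasts 1/12 s, in which the tool goes at most 41.7 mm and 7.16 degrees, less where a joint would pass 70% of its speed; a pose out of reach is approached as far as the arm can. A call with a number of a shift or a turn outside -1 to 1 is refused whole. A call with a gripper value outside its range is refused whole. "hand" is the opening, from -1 (shut) to 1 (fully open), set as the call begins (left out, the last holds). The fingers move at their own pace and stop on an object; the grip force is fixed at half the most. Time passes only in rows, so rows that repeat a pose let the fingers close. It gives the time, the measured TCP pose, the force, the opening and the grip force at its end, in the units of the state.
- status.get_state(): the state, without advancing time (a new reading comes with each control period).
- vision.snapshot(name): name is "scene" or "side" or "wrist"; returns a dict with "color" (480x640x3 uint8, red, green, blue), "mtx" (3x3 intrinsics, pixels), "origin" and "attitude" of the camera in the world; the wrist camera has in their place "T_tool_cam" (4x4, takes a point from camera to tool coordinates, whose origin is the TCP and whose axes are the flange's). Camera axes: x right, y down, z forward; pixel columns grow to the right and rows downward; lengths in m; the calibration is good to about 2 mm. A picture is of the moment at which its call begins: read the wrist's pose just before it. There is no depth.
- manip.close_job(): hands the job in; it is judged then, once.
The state is a dict: "t": time; "qpos": joint angles; "joint_vel": joint speeds; "joint_torque": joint torques, N m; "tool_pos": TCP position; "tool_rot": TCP orientation; "wrist_force": force on the tool from outside, world axes, zero at the start; "wrist_torque": the same for the moment, N m; "finger_gap": finger opening in m; "finger_force": force on a finger pad.
Only numpy, scipy, OpenCV 4.12 (cv2) and the standard library are available. Lean on these libraries where they do the work, as an engineer would, in place of code of your own. Each camera call takes 0.05 s, during which the arm holds its last target. There are 200 camera calls.

## Task

Get the wide printing squeegee ready for use: pull the clipped-on guard off its blade and set the guard down (do not drop it) in the shallow metal tray, standing upright on its open side. Leave the narrow squeegee's guard on, and do not disturb the jar, the tape roll or the ink knife.

Things in the scene. Friction and masses are not known exactly. Their poses are not given: they have to be found in the camera images.
- wide_guard: white plastic guard, 30 mm thick (its x), 110 wide (y), 58 high (z), 70 g; origin mid open side (mouth), z to its closed top. Starts on the wide squeegee, same pose (within 2 degrees). Comes off along its +z: spring detents resist with about 12 N (at most 20) for the first 6 mm, push it on to 12, then it is free; clear after 50. Grip its upper half across the 30 mm, tool in line with its z
- wide_squeegee: wide squeegee: wooden handle 108 mm wide, rubber blade up, fixed, leaning 32 degrees from vertical in a wooden stand. z: its lean axis, the top leans to its -x side (roughly towards the robot). Origin on the shoulder where the guard's mouth seats, 105 mm above the table; blade edge at z = +48 mm. The stand's foot plate, 180 x 140 x 12 mm, is screwed to the table
- narrow_squeegee: the narrow squeegee, same shape but 72 mm wide, leaning in the same way in its own fixed stand; origin on its shoulder, 105 mm above the table; to be left alone
- narrow_guard: the guard of the narrow squeegee, 30 x 74 x 58 mm, origin at its mouth, z to its closed top; to stay on
- tray: shallow aluminium tray fixed to the table, outside 90 mm (its x) by 200 mm (its y), 18 mm high, walls and floor 5 mm thick, open on top; origin at the centre of its underside (inner floor at z = +5 mm). The wide guard fits in with its width along the tray's length
- jar: closed white plastic jar with black lid, 60 mm across, 75 mm high; bystander, origin at its underside
- tape: roll of tape lying flat, cardboard brown ring, 90 mm across, 24 mm high; bystander, origin at its underside
- knife: ink knife (spatula) lying flat, 150 mm long along its x, handle to -x; bystander

How it is judged:
By the outcome, as a careful person would: the job done as asked, in the order asked, and still so for the second after the job is handed in, with the robot touching nothing.
It also fails if it takes over 43 s, if anything falls off the work surface, if the arm or the gripper's body presses on something with over 40 N, if the wrist force passes 120 N, or if a joint passes its speed limit or range.

## Working session

There is one attempt and no reset: what is moved stays moved. The work goes in short steps, Python scripts to look and compute and a tool call to move; the robot and the scene stay as the last step left them, time stands still between calls to the robot, and variables do not carry over. Pictures are saved under pics/ and viewed, at most 10 in all, crops included, and the job is handed in when it is done.

Besides the shell and the picture viewer there is one more tool, called after "Call:" as name(argument=value, ...), one argument or row to a line, values as JSON. apply_moves: Moves the arm, as the interface text tells. Its arguments: {"type":"object","properties":{"motion":{"type":"array","items":{"type":"array","items":{"type":"number"}}},"hand":{"type":"number"}},"required":["motion"]}

```bash
mkdir -p pics; ls
cat > h.py <<'E'
import numpy as np, cv2, pickle
from workcell import status, vision, manip
def snap(n,tag):
    s=status.get_state(); d=vision.snapshot(n); d['state']=s
    pickle.dump(d,open(f'pics/{tag}.pkl','wb')); cv2.imwrite(f'pics/{tag}.png',d['color'][:,:,::-1]); return d
def cam(d):
    if 'origin' in d: return np.array(d['origin']),np.array(d['attitude']),np.array(d['mtx'])
    T=np.eye(4);T[:3,:3]=d['state']['tool_rot'];T[:3,3]=d['state']['tool_pos'];T=T@np.array(d['T_tool_cam'])
    return T[:3,3],T[:3,:3],np.array(d['mtx'])
def ray(d,p):
    o,R,K=cam(d); v=R@np.linalg.solve(K,[p[0],p[1],1.]); return o,v/np.linalg.norm(v)
def onz(d,p,z):
    o,v=ray(d,p); return o+v*(z-o[2])/v[2]
def tri(d1,p1,d2,p2):
    o1,v1=ray(d1,p1);o2,v2=ray(d2,p2)
    t=np.linalg.lstsq(np.c_[v1,-v2],o2-o1,rcond=None)[0]; a=o1+t[0]*v1;b=o2+t[1]*v2
    return (a+b)/2,np.linalg.norm(a-b)
def proj(d,X):
    o,R,K=cam(d); q=K@(R.T@(np.array(X)-o)); return q[:2]/q[2]
def load(t): return pickle.load(open(f'pics/{t}.pkl','rb'))
E
python3 - <<'E'
from h import *
np.set_printoptions(precision=4,suppress=True)
for n in('scene','side'):
    d=snap(n,n+'0'); print(n,d['origin'],d['attitude'],d['mtx'])
s=status.get_state()
for k,v in s.items(): print(k,v)
E
```

```text
pics
scene [1.1251 0.3712 1.1452] [[-0.6188  0.6761 -0.4   ]
 [ 0.7855  0.5391 -0.3038]
 [ 0.0102 -0.5022 -0.8647]] [[618.3256   0.     320.3604]
 [  0.     618.3256 230.4081]
 [  0.       0.       1.    ]]
side [ 0.0805 -0.6002  0.91  ] [[ 0.7103 -0.5024  0.493 ]
 [-0.7036 -0.4875  0.517 ]
 [-0.0194 -0.7141 -0.6998]] [[601.8438   0.     320.9952]
 [  0.     601.8438 234.9046]
 [  0.       0.       1.    ]]
t 0.1
qpos [0.     0.2413 0.0039 1.3352 0.     1.5708]
joint_vel [ 0.0017 -0.0016  0.0006  0.0004  0.     -0.0002]
joint_torque [ -0.0004 -37.314   25.301    0.0108   0.      -0.    ]
tool_pos [0.4995 0.     0.2305]
tool_rot [[ 0.      1.     -0.0018]
 [ 1.     -0.      0.    ]
 [ 0.     -0.0018 -1.    ]]
wrist_force [-0.5998  0.4736 -0.4693]
wrist_torque [-0.0251 -0.0102  0.0127]
finger_force 0.0
finger_gap 0.08517186257819924
```

View pics/scene0.png

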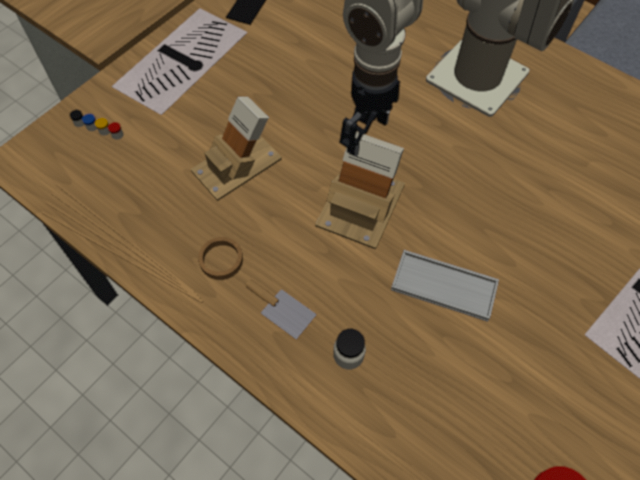

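View pics/side0.png

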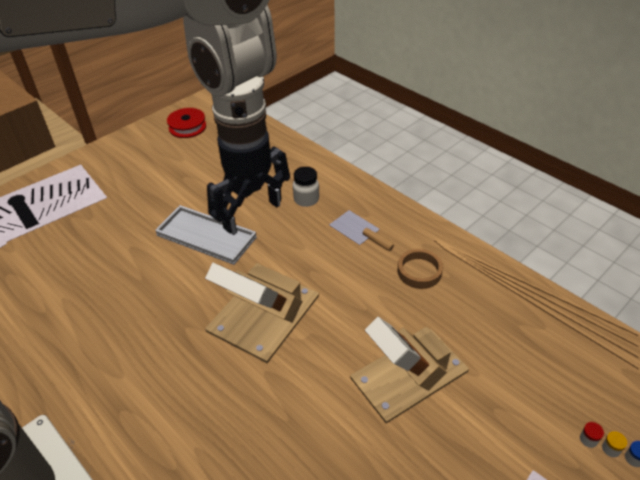

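Run:
```python
from h import *
np.set_printoptions(precision=4,suppress=True)
a=load('scene0');b=load('side0')
w=snap('wrist','wrist0')
print('guard',onz(a,(372,152),.16),onz(b,(222,278),.16))
print('tray scene',[onz(a,p,.018)[:2] for p in((404,254),(498,280),(491,317),(393,290))])
print('tray side',[onz(b,p,.018)[:2] for p in((180,208),(256,234),(235,262),(157,235))])
c1=cv2.resize(a['color'][125:255,310:410],None,fx=4,fy=4,interpolation=cv2.INTER_CUBIC)
c2=cv2.resize(b['color'][240:370,200:300],None,fx=4,fy=4,interpolation=cv2.INTER_CUBIC)
cv2.imwrite('pics/c.png',np.hstack([c1,c2])[:,:,::-1])
```

```text
guard [ 0.4634 -0.0063  0.16  ] [ 0.4217 -0.0005  0.16  ]
tray scene [array([0.5402, 0.1451]), array([0.4709, 0.3276]), array([0.5495, 0.3572]), array([0.6214, 0.1739])]
tray side [array([0.5499, 0.346 ]), array([0.6145, 0.1601]), array([0.5318, 0.1284]), array([0.465 , 0.3099])]
```

View pics/c.png

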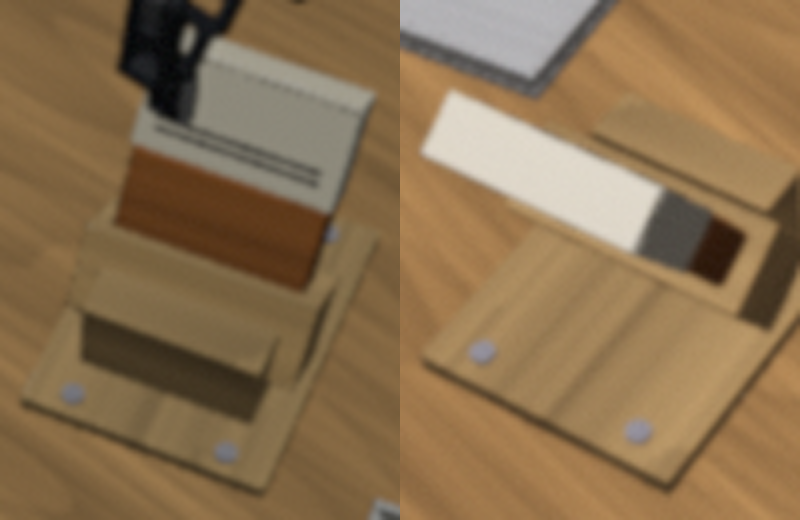

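View pics/wrist0.png

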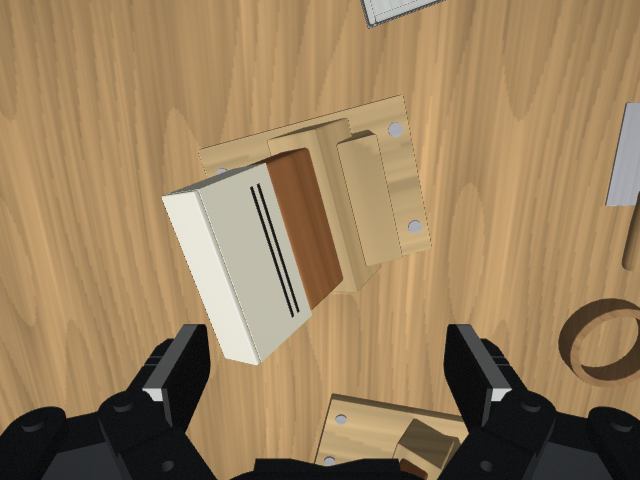

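Run:
```python
from h import *
np.set_printoptions(precision=4,suppress=True)
a=load('scene0');b=load('side0');w=load('wrist0')
cs=lambda p:(310+p[0]/4-.4,125+p[1]/4-.4); cd=lambda p:(200+(p[0]-400)/4-.4,240+p[1]/4-.4)
W=dict(A=(163,196),B=(198,190),C=(226,358),D=(258,365)); S=dict(A=(422,153),B=(450,90),C=(637,252),D=(665,185))
P={}
for k in W: P[k],e=tri(w,W[k],b,cd(S[k])); print(k,P[k],e)
print('scene B?',cs((373,95)),cs((360,112)),proj(a,P['A']),proj(a,P['B']))
M,e=tri(w,(267,163),a,cs((330,212))); print('mouth+y+x',M,e)
B=P['B'];print('dims AB,CD,AC,BD,BM',*[np.linalg.norm(x-y) for x,y in((P['A'],B),(P['C'],P['D']),(P['A'],P['C']),(B,P['D']),(B,M))])
top=sum(P.values())/4; yv=P['A']+B-P['C']-P['D'];print('top',top,'yaw y axis deg',np.degrees(np.arctan2(yv[1],yv[0])))
zv=B-M;print('axis',zv/np.linalg.norm(zv)); xv=np.cross(yv,[0,0,1]);xv/=np.linalg.norm(xv); a_=-np.sin(np.radians(32))*xv+np.array([0,0,np.cos(np.radians(32))]);print('a',a_,'origin',top-.058*a_)
# tray by wood-nonwood contour
for d in(a,b):
    hsv=cv2.cvtColor(d['color'],cv2.COLOR_RGB2HSV);m=((hsv[...,1]<60)&(hsv[...,2]>40)).astype(np.uint8)
    n,l,st,c=cv2.connectedComponentsWithStats(m)
    pt=(445,285) if d is a else (200,235)
    cn=max(cv2.findContours((l==l[pt[1],pt[0]]).astype(np.uint8),0,2)[0],key=cv2.contourArea)
    bx=cv2.approxPolyDP(cv2.convexHull(cn),6,True)[:,0];print(bx.tolist());q=np.array([onz(d,p,.018) for p in bx]);print(q[:,:2],q.mean(0))
```

```text
A [0.4079 0.0322 0.1458] 0.0011054203167816538
B [0.432  0.0392 0.1612] 0.0005436920259538016
C [ 0.4357 -0.0743  0.1459] 0.003095699263088372
D [ 0.4591 -0.0675  0.1627] 0.0024739166950784675
scene B? (402.85, 148.35) (399.6, 152.6) [402.8432 148.6489] [399.8834 153.2067]
mouth+y+x [0.4625 0.0472 0.1183] 0.00044453210641321334
dims AB,CD,AC,BD,BM 0.0294745232547484 0.02955713166409113 0.1100520765322267 0.1100913306186765 0.053278613838407735
top [ 0.4337 -0.0176  0.1539] yaw y axis deg 104.44649023063333
axis [-0.5728 -0.1494  0.8059]
a [-0.5132 -0.1322  0.848 ] origin [ 0.4634 -0.0099  0.1047]
[[403, 251], [497, 279], [487, 320], [393, 290]]
[[0.5357 0.1395]
 [0.4702 0.3248]
 [0.5598 0.3543]
 [0.6214 0.1739]] [0.5468 0.2481 0.018 ]
[[255, 237], [231, 263], [156, 229], [180, 205], [233, 217]]
[[0.6072 0.1546]
 [0.5243 0.1321]
 [0.4739 0.3271]
 [0.5558 0.3544]
 [0.614  0.2373]] [0.555  0.2411 0.018 ]
```

Call:
apply_moves(
  motion=[
    [-0.03, -0.008, 0, 0.02],
    [-0.058, -0.016, 0, 0.04],
    [-0.058, -0.016, 0, 0.04],
    [-0.058, -0.016, -0.03, 0.04],
    [-0.058, -0.016, -0.06, 0.04],
    [-0.058, -0.016, -0.085, 0.04],
    [-0.058, -0.016, -0.098, 0.04],
    [-0.058, -0.016, -0.098, 0.04],
    [-0.058, -0.016, -0.098, 0.04],
  ],
  hand=1,
)

```text
t: 0.9
tool_pos: [0.4415, -0.016, 0.1329]
tool_rot: [[-0.248, 0.969, -0.002], [0.969, 0.248, 0.0], [0.001, -0.002, -1.0]]
wrist_force: [-0.6, -0.2, 0.4]
finger_gap: 0.0854
finger_force: 0.0
```

Call:
apply_moves(
  motion=[
    [0, 0, 0, 0],
    [0, 0, 0, 0],
    [0, 0, 0, 0],
    [0, 0, 0, 0],
    [0, 0, 0, 0],
    [0, 0, 0, 0],
    [0, 0, 0, 0],
    [0, 0, 0, 0],
  ],
  hand=-1,
)

```text
t: 1.57
tool_pos: [0.442, -0.0163, 0.1358]
tool_rot: [[-0.248, 0.969, 0.002], [0.969, 0.248, -0.001], [-0.001, 0.002, -1.0]]
wrist_force: [-7.0, -1.7, 14.8]
finger_gap: 0.0375
finger_force: 54.8
```

Run:
```python
from h import *
np.set_printoptions(precision=4,suppress=True)
b=snap('side','side1');w=snap('wrist','wrist1');s=w['state']
print(s['t'],s['wrist_force'],s['wrist_torque'],s['finger_gap'],s['finger_force'],s['tool_pos'])
c=cv2.resize(b['color'][180:360,150:330],(480,480))
cv2.imwrite('pics/g1.png',np.hstack([cv2.resize(w['color'],(320,240)).repeat(1,0),np.zeros((240,0,3),np.uint8)])[:,:,::-1])
o=np.zeros((480,800,3),np.uint8);o[:,:480]=c;o[:240,480:]=cv2.resize(w['color'],(320,240))
cv2.imwrite('pics/g1.png',o[:,:,::-1])
```

```text
1.6167 [-6.9558 -0.3378 14.763 ] [-0.1138  1.1429 -0.0159] 0.03741195230662638 54.80803169310093 [ 0.442  -0.0163  0.1358]
```

View pics/g1.png

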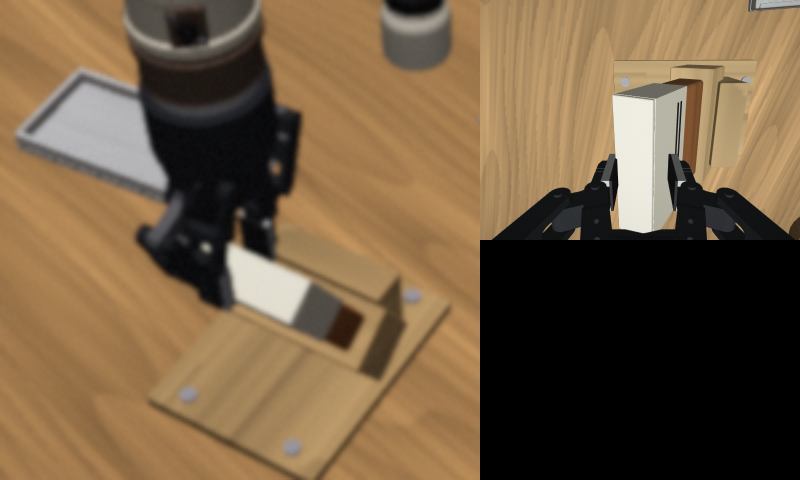

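Call:
apply_moves(
  motion=[
    [-0.001, -0.0003, 0.0017, 0],
    [-0.002, -0.0005, 0.0034, 0],
    [-0.003, -0.0008, 0.005, 0],
    [-0.004, -0.001, 0.0068, 0],
    [-0.005, -0.0013, 0.0085, 0],
    [-0.006, -0.0016, 0.0102, 0],
    [-0.007, -0.0018, 0.0118, 0],
    [-0.008, -0.0021, 0.0135, 0],
    [-0.008, -0.0021, 0.0135, 0],
  ],
  hand=-1,
)

```text
t: 2.42
tool_pos: [0.439, -0.0171, 0.148]
tool_rot: [[-0.249, 0.968, 0.01], [0.968, 0.249, 0.002], [-0.0, 0.01, -1.0]]
wrist_force: [8.2, 3.1, -0.0]
finger_gap: 0.0327
finger_force: 60.5
```

Run:
```python
from h import *
np.set_printoptions(precision=4,suppress=True)
w=snap('wrist','wrist2');b=snap('side','side2');s=w['state']
print(s['t'],s['wrist_force'],s['wrist_torque'],s['finger_gap'],s['finger_force'],s['tool_pos'])
c=cv2.resize(b['color'][180:360,150:330],(400,400))
o=np.zeros((400,800,3),np.uint8);o[:,:400]=c;o[:300,400:]=cv2.resize(w['color'],(400,300))
cv2.imwrite('pics/g2.png',o[:,:,::-1])
```

```text
2.4167 [ 8.2104  3.1433 -0.0338] [ 0.6706 -1.8524 -0.0056] 0.03272138540636504 60.47438269481063 [ 0.439  -0.0171  0.148 ]
```

View pics/g2.png

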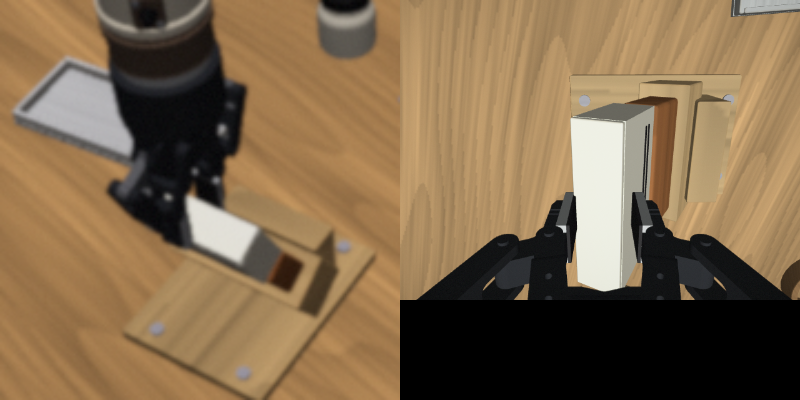

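```bash
cat >> h.py <<'E'
O=np.array([.4634,-.0099,.105]);X0=np.array([.968,.25,0]);Y0=np.array([-.25,.968,0])
def corner(su,sv,top,t,lean,O=O,base=0):
    l=np.radians(lean);a=-np.sin(l)*X0+np.cos(l)*np.array([0,0,1]);n=np.cos(l)*X0+np.sin(l)*np.array([0,0,1])
    a32=-np.sin(np.radians(32))*X0+np.cos(np.radians(32))*np.array([0,0,1])
    return O+t*a32+top*a*.058+su*.015*n+sv*.055*Y0
def whitequads(d,roi,lo,sat=60):
    x0,y0,x1,y1=roi;im=d['color'][y0:y1,x0:x1];hsv=cv2.cvtColor(im,cv2.COLOR_RGB2HSV)
    m=((hsv[...,1]<sat)&(hsv[...,2]>lo)).astype(np.uint8);c=max(cv2.findContours(m,0,2)[0],key=cv2.contourArea)
    return (cv2.approxPolyDP(c,3,True)[:,0]+[x0,y0]).tolist()
E
python3 - <<'E'
from h import *
np.set_printoptions(precision=1,suppress=True)
print('side0',whitequads(load('side0'),(195,255,300,330),185)); print('side2',whitequads(load('side2'),(195,240,300,330),185)); print('wrist2',whitequads(load('wrist2'),(200,100,460,480),200))
for t in(0,.006,.012):
  for lean in (32,26,20): print(t,lean,'w2 A,B',proj(load('wrist2'),corner(-1,1,1,t,lean)),proj(load('wrist2'),corner(1,1,1,t,lean)),'s2 C,D',proj(load('side2'),corner(-1,-1,1,t,lean)),proj(load('side2'),corner(1,-1,1,t,lean)))
E
```

```text
side0 [[212, 263], [206, 278], [257, 302], [263, 286]]
side2 [[235, 268], [237, 287], [258, 296], [264, 282]]
wrist2 [[273, 189], [278, 312], [282, 314], [284, 449], [324, 465], [347, 461], [351, 452], [356, 198]]
0 32 w2 A,B [276.5 182.3] [351.9 191.4] s2 C,D [257.5 302.8] [265.5 286.2]
0 26 w2 A,B [288.5 184.6] [371.6 192.4] s2 C,D [258.9 299.3] [267.6 283.1]
0 20 w2 A,B [302.6 186.8] [391.9 193. ] s2 C,D [260.4 295.7] [269.6 280.3]
0.006 32 w2 A,B [265.6 185.1] [342.6 194.9] s2 C,D [256.1 302.2] [264.2 285.4]
0.006 26 w2 A,B [277.7 187.6] [363. 196.] s2 C,D [257.4 298.6] [266.2 282.3]
0.006 20 w2 A,B [292.  189.9] [384.  196.6] s2 C,D [259. 295.] [268.3 279.5]
0.012 32 w2 A,B [254.  188.1] [332.6 198.7] s2 C,D [254.6 301.5] [262.8 284.6]
0.012 26 w2 A,B [266.2 190.8] [353.7 199.8] s2 C,D [256.  297.9] [264.8 281.5]
0.012 20 w2 A,B [280.7 193.3] [375.5 200.5] s2 C,D [257.6 294.3] [266.9 278.7]
```

Call:
apply_moves(
  motion=[
    [-0.0015, -0.0004, 0.0025, 0],
    [-0.003, -0.0008, 0.005, 0],
    [-0.0045, -0.0012, 0.0075, 0],
    [-0.006, -0.0016, 0.01, 0],
    [-0.008, -0.002, 0.013, 0],
    [-0.01, -0.0026, 0.0165, 0],
    [-0.0125, -0.0032, 0.02, 0],
    [-0.0125, -0.0032, 0.02, 0],
  ],
  hand=-1,
)

```text
t: 3.18
tool_pos: [0.4235, -0.0212, 0.1687]
tool_rot: [[-0.249, 0.969, 0.006], [0.969, 0.249, 0.0], [-0.001, 0.006, -1.0]]
wrist_force: [2.6, 1.0, 5.1]
finger_gap: 0.0314
finger_force: 59.0
```

```bash
cat > fit.py <<'E'
from h import *; import sys
np.set_printoptions(precision=4,suppress=True)
k=sys.argv[1];w=snap('wrist','wrist'+k);b=snap('side','side'+k);s=w['state']
print(s['t'],s['wrist_force'],s['wrist_torque'],s['finger_gap'],s['finger_force'],s['tool_pos'])
print('side',whitequads(b,(180,200,300,330),185));q=whitequads(w,(200,100,460,480),200);print('wrist',q)
np.set_printoptions(precision=1)
best=min((np.linalg.norm(proj(w,corner(-1,1,1,t,l))-q[0])+np.linalg.norm(proj(w,corner(1,1,1,t,l))-q[-1])+abs(proj(w,corner(1,1,1,t,l))[0]-proj(w,corner(-1,1,1,t,l))[0]-q[-1][0]+q[0][0]),t,l) for t in np.arange(0,.09,.001) for l in range(-10,41,1));print(best)
for D in((-1,-1,1),(1,-1,1)):print(proj(b,corner(*D,best[1],best[2])))
E
python3 fit.py 3
```

```text
3.1833 [2.5763 0.9731 5.1481] [ 0.2333 -0.9614  0.002 ] 0.03143885202294784 58.961122864857316 [ 0.4235 -0.0212  0.1687]
side [[228, 266], [230, 285], [250, 295], [259, 281]]
wrist [[276, 189], [280, 308], [285, 330], [286, 449], [330, 464], [352, 460], [361, 196]]
(np.float64(2.8282302672368362), np.float64(0.034), 28)
[250.1 296.5]
[259.  279.6]
```

Call:
apply_moves(
  motion=[
    [-0.0015, -0.0004, 0.0025, 0],
    [-0.003, -0.0008, 0.005, 0],
    [-0.0045, -0.0012, 0.0075, 0],
    [-0.006, -0.0016, 0.01, 0],
    [-0.008, -0.002, 0.013, 0],
    [-0.01, -0.0026, 0.0165, 0],
    [-0.0125, -0.0032, 0.021, 0],
    [-0.015, -0.0038, 0.025, 0],
    [-0.015, -0.0038, 0.025, 0],
  ],
  hand=-1,
)

```text
t: 4.03
tool_pos: [0.405, -0.0253, 0.1916]
tool_rot: [[-0.248, 0.969, -0.003], [0.969, 0.248, -0.0], [0.0, -0.003, -1.0]]
wrist_force: [0.1, 0.7, -0.5]
finger_gap: 0.0316
finger_force: 55.7
```

```bash
python3 fit.py 4
python3 - <<'E'
from h import *
b=load('side4');w=load('wrist4')
o=np.zeros((400,800,3),np.uint8);o[:,:400]=cv2.resize(b['color'][180:360,150:330],(400,400));o[:300,400:]=cv2.resize(w['color'],(400,300))
cv2.imwrite('pics/g4.png',o[:,:,::-1])
E
```

```text
4.0333 [ 0.0719  0.6851 -0.4895] [-0.0321  0.0081 -0.0546] 0.03160006867888798 55.6502066552639 [ 0.405  -0.0253  0.1916]
side [[218, 263], [221, 284], [242, 293], [250, 278]]
wrist [[276, 189], [280, 307], [284, 313], [286, 450], [331, 464], [352, 460], [361, 195]]
(np.float64(11.51690265180218), np.float64(0.066), 30)
[241.4 293.8]
[250.3 276.2]
```

View pics/g4.png

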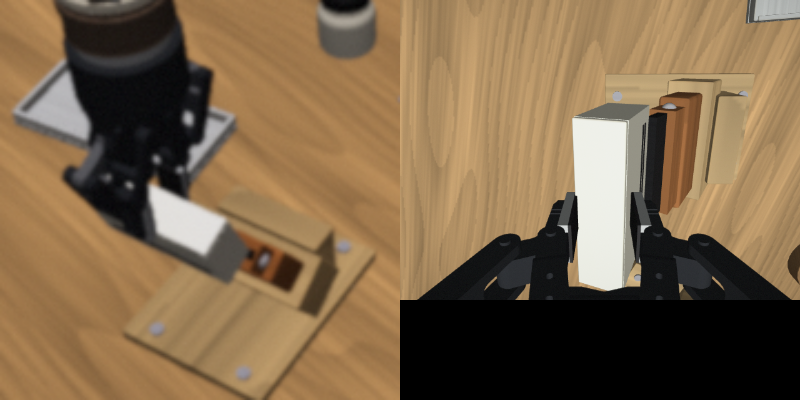

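Call:
apply_moves(
  motion=[
    [-0.002, 0, 0.01, 0],
    [-0.004, 0, 0.025, 0],
    [-0.004, 0.01, 0.035, 0.002],
    [-0.002, 0.03, 0.035, 0.005],
    [0, 0.05, 0.035, 0.008],
    [0.005, 0.07, 0.035, 0.011],
    [0.01, 0.09, 0.035, 0.014],
    [0.015, 0.11, 0.035, 0.016],
    [0.018, 0.128, 0.035, 0.0167],
    [0.02, 0.14, 0.035, 0.0167],
    [0.02, 0.145, 0.035, 0.0167],
    [0.02, 0.145, 0.035, 0.0167],
    [0.02, 0.145, 0.035, 0.0167],
  ],
  hand=-1,
)

```text
t: 5.22
tool_pos: [0.426, 0.1195, 0.2264]
tool_rot: [[-0.349, 0.937, -0.001], [0.937, 0.349, -0.001], [-0.0, -0.001, -1.0]]
wrist_force: [-0.3, -0.3, -0.6]
finger_gap: 0.0313
finger_force: 55.7
```

Run:
```python
from h import *
np.set_printoptions(precision=4,suppress=True)
w=snap('wrist','wrist5');s=w['state'];a=snap('scene','scene5')
print(s['t'],s['finger_gap'],s['finger_force'],s['tool_pos'],s['tool_rot'])
o=np.zeros((480,800,3),np.uint8);o[:300,:400]=cv2.resize(w['color'],(400,300))
o[:400,400:]=cv2.resize(a['color'][110:310,290:490],(400,400));cv2.imwrite('pics/g5.png',o[:,:,::-1])
for t,p in(('jar',(349,340)),('tape',(221,260)),('knife',(288,313))): print(t,onz(a,p,.05 if t=='jar' else .01))
```

```text
5.2167 0.03125198416628664 55.71025128476322 [0.426  0.1195 0.2264] [[-0.3491  0.9371 -0.0013]
 [ 0.9371  0.3491 -0.0009]
 [-0.0004 -0.0015 -1.    ]]
jar [0.7703 0.1737 0.05  ]
tape [ 0.7832 -0.1442  0.01  ]
knife [0.7875 0.0389 0.01  ]
```

View pics/g5.png

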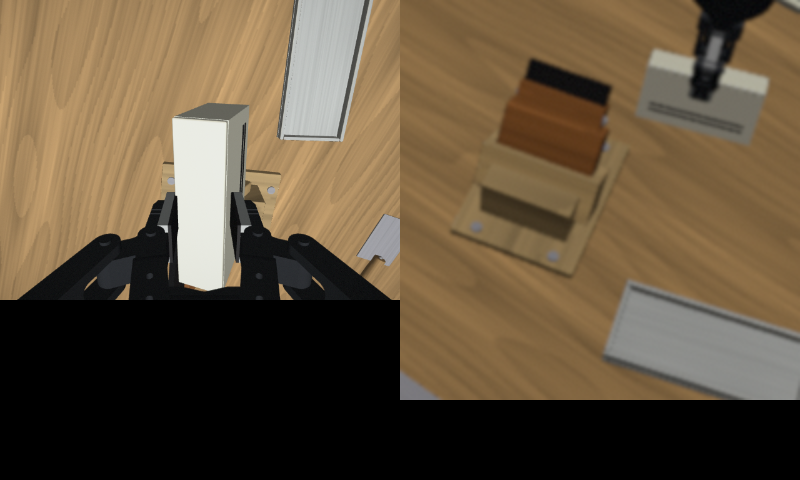

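```bash
cat > pose.py <<'E'
from h import *
from scipy.optimize import least_squares
# guard pose: mouth centre offset (u,v,z) from TCP in tool axes (u=tool y, v=tool x), lean (top to -u)
def pt(p,s,su,sv,top):
    T=np.array(s['tool_rot']);U,V=T[:,1],T[:,0];U=U*[1,1,0];l=p[3];Z=np.array([0,0,1.])
    a=-np.sin(l)*U+np.cos(l)*Z;n=np.cos(l)*U+np.sin(l)*Z
    return np.array(s['tool_pos'])+p[0]*U+p[1]*V+p[2]*Z+.058*top*a+.015*su*n+.055*sv*V
def fit(obs,s):
    f=lambda p:np.concatenate([(proj(d,pt(p,s,*k))-q)*wt for d,k,q,wt in obs])
    r=least_squares(f,[.02,0,-.04,.4]);return r.x,r.fun
E
python3 - <<'E'
from pose import *
np.set_printoptions(precision=4,suppress=True)
w=load('wrist5');a=load('scene5');s=w['state']
W=[(w,(-1,1,1),(277,187),1),(w,(1,1,1),(365,194),1),(w,(-1,1,0),(328,165),1),(w,(1,1,0),(400,170),1)]
S=[(a,(1,1,0),(465,181),1),(a,(1,-1,0),(408,167.5),1),(a,(1,1,1),(472,158),1),(a,(1,-1,1),(414,144),1)]
for o in(W,W+S):
    p,r=fit(o,s);print(p[:3],np.degrees(p[3]),r)
h=cv2.cvtColor(w['color'],cv2.COLOR_RGB2HSV);m=((h[...,1]<60)).astype(np.uint8);m[:,:420]=0;m[240:]=0
n,l,st,c=cv2.connectedComponentsWithStats(m);cn=max(cv2.findContours((l==l[120,500]).astype(np.uint8),0,2)[0],key=cv2.contourArea)
bx=cv2.approxPolyDP(cv2.convexHull(cn),4,True)[:,0];print(bx.tolist());q=np.array([onz(w,x,.018)[:2] for x in bx]);print(q)
E
```

```text
[ 0.0157  0.0009 -0.0408] 18.62055525537214 [-0.8959  1.5713  0.6628  0.8855  3.076  -0.7955 -2.6829 -2.5625]
[ 0.0156  0.0011 -0.0403] 18.484640007871285 [-1.0841  1.5188  0.9682  0.8134  2.837  -0.9303 -2.6855 -2.7172 -0.8983
  1.67   -0.9688  0.2213  0.4829 -0.57   -0.6504 -1.6745]
[[597, 0], [548, 225], [449, 223], [443, 214], [471, 0]]
[[0.5609 0.3344]
 [0.6162 0.1681]
 [0.5334 0.1392]
 [0.5248 0.1448]
 [0.4727 0.3016]]
```

Call:
apply_moves(
  motion=[
    [0.008, 0.01, 0, 0],
    [0.022, 0.027, 0, -0.0025],
    [0.037, 0.045, 0, -0.0025],
    [0.052, 0.063, 0, -0.0025],
    [0.067, 0.081, 0, -0.0025],
    [0.08, 0.098, -0.01, -0.0025],
    [0.09, 0.11, -0.025, -0.0025],
    [0.096, 0.117, -0.045, -0.0025],
    [0.099, 0.12, -0.065, -0.0025],
    [0.099, 0.12, -0.085, -0.0025],
    [0.099, 0.12, -0.103, -0.0025],
    [0.099, 0.12, -0.12, -0.0025],
    [0.099, 0.12, -0.135, -0.0025],
    [0.099, 0.12, -0.147, -0.0025],
    [0.099, 0.12, -0.155, -0.0025],
    [0.099, 0.12, -0.155, -0.0025],
    [0.099, 0.12, -0.155, -0.0025],
  ],
  hand=-1,
)

```text
t: 6.73
tool_pos: [0.5256, 0.2397, 0.0716]
tool_rot: [[-0.334, 0.943, -0.001], [0.943, 0.334, -0.0], [-0.0, -0.001, -1.0]]
wrist_force: [-0.2, 0.3, -0.8]
finger_gap: 0.0316
finger_force: 55.7
```

Run:
```python
from h import *
np.set_printoptions(precision=4,suppress=True)
w=snap('wrist','wrist6');s=w['state'];a=snap('scene','scene6');b=snap('side','side6')
print(s['t'],s['finger_gap'],s['finger_force'],s['tool_pos'],s['wrist_force'])
o=np.zeros((600,800,3),np.uint8);o[:300,:400]=cv2.resize(w['color'],(400,300))
o[:300,400:]=cv2.resize(a['color'][190:340,350:550],(400,300))
o[300:,:400]=cv2.resize(b['color'][150:300,120:320],(400,300));cv2.imwrite('pics/g6.png',o[:,:,::-1])
```

```text
6.7333 0.031587138162167835 55.73847474530339 [0.5256 0.2397 0.0716] [-0.1667  0.2767 -0.8064]
```

View pics/g6.png

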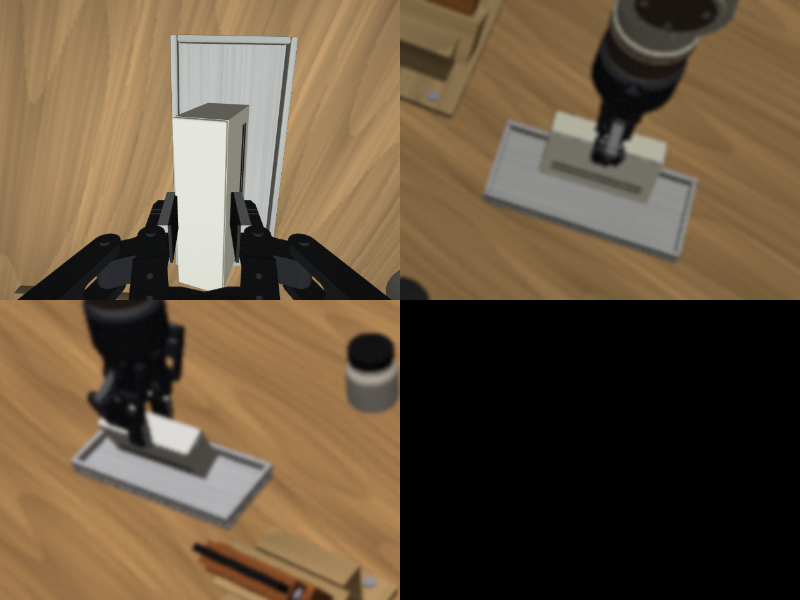

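Run:
```python
from pose import *
np.set_printoptions(precision=4,suppress=True)
w=load('wrist6');s=w['state']
L,R=[onz(w,(x*1.6,y*1.6),.018) for x,y in((172,37),(298,39))];print(L,R,np.linalg.norm(L-R),np.degrees(np.arctan2(*(R-L)[1::-1])))
x=(R-L)/np.linalg.norm(R-L);y=np.array([-x[1],x[0],0]);c=(L+R)/2-.1*y;print('centre',c)
p=[.0156,.0011,-.0403,np.radians(18.5)]
for k in((-1,1,0),(1,1,0),(-1,-1,0),(1,-1,0),(-1,1,1),(1,1,1)):
    q=pt(p,s,*k);print(k,(q-c)@x,(q-c)@y,q[2])
```

```text
[0.4706 0.3266 0.018 ] [0.5541 0.3547 0.018 ] 0.08809619534741316 18.6526329190066
centre [0.5443 0.2459 0.018 ]
(-1, 1, 0) -0.019139596476097826 0.05622824046395655 0.02653792975485422
(1, 1, 0) 0.009307121412279016 0.05664041237461801 0.036057069447006984
(-1, -1, 0) -0.017545943312878193 -0.0537602146668639 0.026540673994635142
(1, -1, 0) 0.010900774575498637 -0.053348042756202495 0.0360598136867879
(-1, 1, 1) -0.03754133122001495 0.05596161293249066 0.08154070175681379
(1, 1, 1) -0.00909461333163812 0.05637378484315207 0.09105984144896655
```

Call:
apply_moves(
  motion=[
    [0, 0, -0.005, 0],
    [0, 0, -0.011, 0],
    [0, 0, -0.016, 0],
    [0, 0, -0.019, 0],
    [0, 0, -0.021, 0],
    [0, 0, -0.022, 0],
    [0, 0, -0.023, 0],
    [0, 0, -0.024, 0],
    [0, 0, -0.024, 0],
  ],
  hand=-1,
)

```text
t: 7.63
tool_pos: [0.5252, 0.2396, 0.0503]
tool_rot: [[-0.334, 0.943, 0.0], [0.943, 0.334, 0.0], [-0.0, 0.0, -1.0]]
wrist_force: [-6.1, -2.7, 15.1]
finger_gap: 0.0311
finger_force: 56.3
```

Call:
apply_moves(
  motion=[
    [0.002, 0.0007, 0, 0],
    [0.004, 0.0013, 0, 0],
    [0.006, 0.002, 0, 0],
    [0.008, 0.0027, 0, 0],
    [0.01, 0.0033, 0, 0],
    [0.012, 0.004, -0.001, 0],
    [0.012, 0.004, -0.001, 0],
  ],
  hand=-1,
)

```text
t: 8.22
tool_pos: [0.5382, 0.2444, 0.05]
tool_rot: [[-0.334, 0.943, 0.002], [0.943, 0.334, 0.001], [0.0, 0.003, -1.0]]
wrist_force: [-4.0, -1.6, 15.4]
finger_gap: 0.0288
finger_force: 57.6
```

```bash
cat > look.py <<'E'
from pose import *; import sys
np.set_printoptions(precision=4,suppress=True)
k=sys.argv[1];w=snap('wrist','wrist'+k);s=w['state'];a=snap('scene','scene'+k);b=snap('side','side'+k)
print(s['t'],s['finger_gap'],s['finger_force'],s['tool_pos'],s['wrist_force'],s['wrist_torque'])
# end face of guard (grey-dark) and top face (white) outlines in wrist view
h=cv2.cvtColor(w['color'],cv2.COLOR_RGB2HSV)
print('top',whitequads(w,(200,100,480,480),200))
o=np.zeros((600,800,3),np.uint8);o[:300,:400]=cv2.resize(w['color'],(400,300))
o[:300,400:]=cv2.resize(a['color'][190:340,350:550],(400,300))
o[300:,:400]=cv2.resize(b['color'][150:300,120:320],(400,300));o[300:,400:]=cv2.resize(w['color'][120:300,230:470],(400,300));cv2.imwrite(f'pics/g{k}.png',o[:,:,::-1])
E
python3 look.py 7
```

```text
8.2167 0.02881701955498782 57.57245662389323 [0.5382 0.2444 0.05  ] [-4.0356 -1.6272 15.4006] [-0.4529  1.3117 -0.0011]
top [[281, 191], [290, 457], [332, 461], [361, 458], [371, 195]]
```

```bash
cat > fl.py <<'E'
from pose import *; import sys
np.set_printoptions(precision=4,suppress=True)
def floorfit(w,A,B):
    s=w['state'];zf=.005-s['tool_pos'][2]
    full=lambda p:[p[0],p[1],zf+.015*abs(np.sin(p[2])),p[2]]
    f=lambda p:np.r_[proj(w,pt(full(p),s,-1,1,1))-A,proj(w,pt(full(p),s,1,1,1))-B]
    r=least_squares(f,[.015,.001,.2]);P=full(r.x);return P,r.fun
if __name__=='__main__':
    w=load('wrist'+sys.argv[1]);h=cv2.cvtColor(w['color'],cv2.COLOR_RGB2HSV)
    m=((h[...,1]<70)&(h[...,2]<135)&(h[...,2]>50)).astype(np.uint8);m[:140]=0;m[205:]=0;m[:,:250]=0;m[:,440:]=0
    c=max(cv2.findContours(m,0,2)[0],key=cv2.contourArea);print('end',cv2.approxPolyDP(c,3,True)[:,0].tolist())
    q=whitequads(w,(200,100,480,480),200);P,r=floorfit(w,q[0],q[-1]);print(P[:3],np.degrees(P[3]),r)
    for k in((-1,1,0),(1,1,0)):print(k,proj(w,pt(P,w['state'],*k)),pt(P,w['state'],*k))
E
for k in 6 7; do python3 fl.py $k; done
```

```text
end [[279, 187], [363, 195], [357, 191], [369, 190], [398, 168], [331, 165], [288, 183], [284, 140], [285, 183], [281, 185], [287, 186]]
[np.float64(0.006589659611566004), np.float64(-0.0038213004354648084), np.float64(-0.06393616882436591)] 10.225069639126561 [ 2.5221  1.9383 -2.4404 -2.035 ]
(-1, 1, 0) [311.3192 167.651 ] [0.5008 0.2852 0.005 ]
(1, 1, 0) [370.948  169.3007] [0.5287 0.2951 0.0103]
end [[282, 187], [369, 191], [372, 204], [370, 191], [354, 190], [372, 189], [371, 166], [305, 165]]
[np.float64(0.015955185987555912), np.float64(0.0006334829194552712), np.float64(-0.04052160775927735)] 17.21767224482185 [-0.6079 -0.935   0.5709  0.9228]
(-1, 1, 0) [330.9255 165.0929] [0.5212 0.2973 0.005 ]
(1, 1, 0) [397.6513 168.0682] [0.5482 0.3069 0.0139]
```

Run:
```python
from pose import *
np.set_printoptions(precision=4,suppress=True)
for k,C in((6,[(277,188),(364,194),(331,165),(398,168)]),(7,[(281,190),(371,195),(305,165),(371,166)])):
    w=load(f'wrist{k}');p,r=fit([(w,c,q,1) for c,q in zip([(-1,1,1),(1,1,1),(-1,1,0),(1,1,0)],C)],w['state'])
    print(p[:3],np.degrees(p[3]),r)
    for c in((-1,1,0),(1,1,0),(-1,1,1),(1,1,1)):print(c,pt(p,w['state'],*c))
```

```text
[ 0.0161  0.0005 -0.0432] 19.218261964818577 [-0.2622  0.1794  0.241   0.5089  0.9046 -0.6309 -0.8553 -0.3485]
(-1, 1, 0) [0.509  0.2927 0.0235]
(1, 1, 0) [0.5357 0.3021 0.0333]
(-1, 1, 1) [0.491  0.2863 0.0782]
(1, 1, 1) [0.5177 0.2958 0.0881]
[ 0.0049 -0.0003 -0.0485] 5.743918741554927 [-0.5679  1.2112  0.3796 -1.9547  0.6046  0.5766 -0.3471  0.5108]
(-1, 1, 0) [ 0.5105  0.2925 -0.    ]
(1, 1, 0) [0.5386 0.3025 0.003 ]
(-1, 1, 1) [0.505  0.2906 0.0577]
(1, 1, 1) [0.5332 0.3006 0.0607]
```

Call:
apply_moves(
  motion=[
    [0.0015, 0.0005, 0, 0],
    [0.003, 0.001, 0, 0],
    [0.0045, 0.0015, 0, 0],
    [0.005, 0.0018, 0, 0],
    [0.005, 0.0018, 0, 0],
  ],
  hand=-1,
)

```text
t: 8.78
tool_pos: [0.5413, 0.2454, 0.0487]
tool_rot: [[-0.334, 0.943, -0.002], [0.943, 0.334, -0.0], [0.0, -0.002, -1.0]]
wrist_force: [-6.4, -2.2, 13.6]
finger_gap: 0.0286
finger_force: 59.1
```

```bash
python3 look.py 8; python3 fl.py 8
```

```text
8.7833 0.028619133690348256 59.14879837651824 [0.5413 0.2454 0.0487] [-6.4027 -2.2059 13.6461] [-0.6691  1.7502  0.0036]
top [[281, 192], [290, 457], [327, 462], [361, 458], [372, 194]]
end [[280, 191], [373, 193], [337, 190], [372, 189], [367, 167], [300, 165], [281, 188], [327, 189]]
[np.float64(0.01301665000626083), np.float64(0.000893231683257924), np.float64(-0.04014275876635423)] 13.908601173676182 [-1.2799 -1.4304  1.2136  1.452 ]
(-1, 1, 0) [324.3307 164.8908] [0.5211 0.2976 0.005 ]
(1, 1, 0) [391.6757 167.3361] [0.5486 0.3073 0.0122]
```

Call:
apply_moves(
  motion=[
    [0, 0, 0.001, 0],
    [0, 0, 0.002, 0],
    [0, 0, 0.002, 0],
  ],
  hand=-1,
)

```text
t: 9.18
tool_pos: [0.5428, 0.2459, 0.049]
tool_rot: [[-0.334, 0.943, 0.001], [0.943, 0.334, 0.0], [0.0, 0.001, -1.0]]
wrist_force: [0.2, -0.2, 2.8]
finger_gap: 0.0287
finger_force: 59.4
```

Call:
apply_moves(
  motion=[
    [0, 0, 0, 0],
    [0, 0, 0, 0],
    [0, 0, 0, 0],
  ],
  hand=-0.25,
)

```text
t: 9.43
tool_pos: [0.5428, 0.2458, 0.0486]
tool_rot: [[-0.334, 0.943, 0.0], [0.943, 0.334, 0.0], [0.0, 0.0, -1.0]]
wrist_force: [-0.0, -0.3, 0.2]
finger_gap: 0.032
finger_force: 0.2
```

Call:
apply_moves(
  motion=[
    [0, 0, 0, 0],
    [0, 0, 0, 0],
    [0, 0, 0, 0],
  ],
  hand=-0.15,
)

```text
t: 9.68
tool_pos: [0.5425, 0.2457, 0.0487]
tool_rot: [[-0.334, 0.943, -0.0], [0.943, 0.334, -0.0], [0.0, -0.0, -1.0]]
wrist_force: [0.7, 0.6, 0.6]
finger_gap: 0.0361
finger_force: 0.1
```

```bash
python3 look.py 9; python3 fl.py 9
```

```text
9.6833 0.03613877404669942 0.10745552368462086 [0.5425 0.2457 0.0487] [0.6619 0.5542 0.5702] [0.0227 0.0297 0.0001]
top [[290, 193], [298, 459], [347, 461], [370, 457], [382, 195]]
end [[290, 188], [381, 191], [369, 165], [303, 165]]
[np.float64(0.013303339822609764), np.float64(0.0005630279231442939), np.float64(-0.040764800075962185)] 11.149745744417794 [-1.4504 -0.9392  1.3906  1.008 ]
(-1, 1, 0) [324.476  165.6287] [0.5226 0.2976 0.005 ]
(1, 1, 0) [392.0614 167.5946] [0.5503 0.3074 0.0108]
```

Call:
apply_moves(
  motion=[
    [0.001, 0.0005, 0, 0],
    [0.002, 0.0007, 0, 0],
    [0.002, 0.0007, 0, 0],
  ],
  hand=0.1,
)

```text
t: 10.08
tool_pos: [0.5447, 0.2465, 0.0488]
tool_rot: [[-0.334, 0.943, 0.0], [0.943, 0.334, 0.0], [0.0, 0.0, -1.0]]
wrist_force: [-0.8, 0.1, 0.0]
finger_gap: 0.0468
finger_force: 0.0
```

Call:
apply_moves(
  motion=[
    [0.002, 0.0007, 0, 0],
    [0.002, 0.0007, 0, 0],
    [0.002, 0.0007, 0, 0],
    [0.002, 0.0007, 0, 0],
    [0.002, 0.0007, 0, 0],
    [0.002, 0.0007, 0.01, 0],
    [0.002, 0.0007, 0.025, 0],
    [0.002, 0.0007, 0.05, 0],
    [0.002, 0.0007, 0.08, 0],
    [0.002, 0.0007, 0.11, 0],
    [0.002, 0.0007, 0.14, 0],
    [0, -0.03, 0.15, 0],
    [-0.02, -0.06, 0.16, 0],
    [-0.04, -0.09, 0.16, 0],
    [-0.06, -0.12, 0.16, 0],
    [-0.06, -0.12, 0.16, 0],
    [-0.06, -0.12, 0.16, 0],
  ],
  hand=1,
)

```text
t: 11.5
tool_pos: [0.4836, 0.1251, 0.21]
tool_rot: [[-0.332, 0.943, 0.001], [0.943, 0.332, 0.0], [0.0, 0.001, -1.0]]
wrist_force: [0.0, 0.3, -0.2]
finger_gap: 0.0854
finger_force: 0.0
```

Run:
```python
from h import *
w=snap('wrist','wristE');a=snap('scene','sceneE');b=snap('side','sideE');s=w['state'];print(s['t'],s['wrist_force'],s['tool_pos'])
o=np.zeros((600,800,3),np.uint8);o[:300,:400]=cv2.resize(w['color'],(400,300))
o[:300,400:]=cv2.resize(a['color'][190:340,350:550],(400,300))
o[300:,:400]=cv2.resize(b['color'][150:300,120:320],(400,300));o[300:,400:]=cv2.resize(a['color'],(400,300));cv2.imwrite('pics/gE.png',o[:,:,::-1])
```

```text
11.5 [ 0.03623095  0.34998387 -0.22900637] [0.48364033 0.12513043 0.21000612]
```

View pics/gE.png

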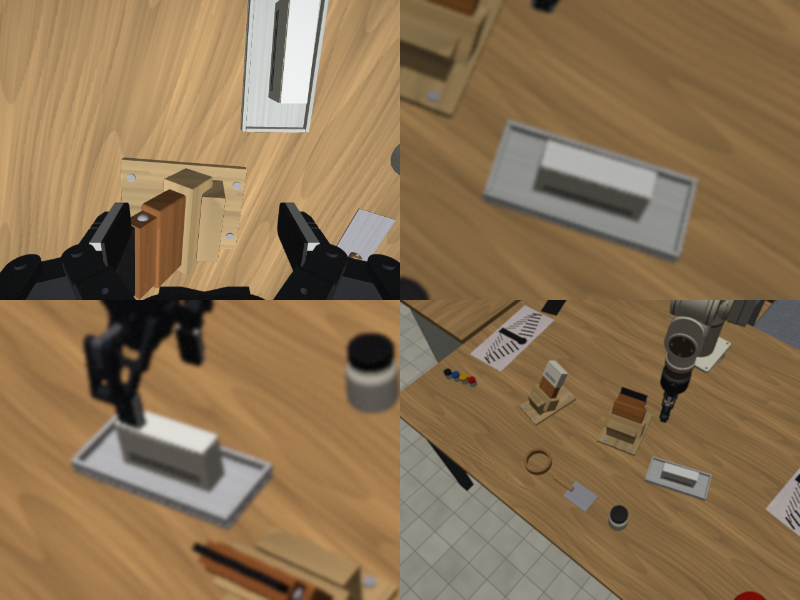

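The final views show the guard standing upright on the tray floor (scene about (445,285)). The wide blade is bare, the narrow guard is still on, the bystanders have not moved, and the arm is clear.

```bash
python3 -c "
from workcell import manip; print(manip.close_job())"
```

```text
the job is handed in; nothing more can be done
None
```

The job is handed in at about 11.5 s: the wide guard is off its blade and was set down upright on its open side in the tray; the narrow guard is still on, and the jar, tape and knife look unmoved in the last pictures.

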